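# Clear the clinic bench: vials to the sharps tub, bottles to the tray on the balance

## Task

Clear the bench after the clinic. First turn the red disc of the yellow sharps tub until its opening lies squarely over the tub's mouth, drop every used clear vial in, and turn the disc fully shut again. Then press the orange tare key of the balance while the blue tray on its pan is still empty, and stand all the capped amber bottles upright in the tray, spread so evenly that the light tray stays level and centred on the small pan; leave the other things on the bench alone.

Things in the scene. Friction and masses are not known exactly. Their poses are not given: they have to be found in the camera images.
- tub: yellow round plastic sharps tub, fixed to the bench: 160 mm across at the top, 150 mm high, standing upright. Origin: centre of its underside. Its flat top has one 70-degree pie-shaped mouth, which reaches from the hub out to the wall and is centred on the tub's own -y direction; the rest of the top is closed. Inside it is hollow and about 145 mm deep.
- tub_mouth (a point): centre of the tub's mouth, at the level of the fixed top (150 mm up, 47 mm from the tub's axis)
- tub_disc (a joint): angle of the red disc on top of the tub, rad. 0 = fully shut against its stop; it grows as the disc turns counter-clockwise seen from above; at 1.4 its opening lies exactly over the mouth; the far stop is at 2.3. It stays where it is left; about 0.06 N m turns it.
- disc_opening (a point): centre of the red disc's own 70-degree pie-shaped opening (154 mm wide disc, upper face 155.5 mm above the bench), 47 mm from the axis; turns with the disc
- disc_grip (a point): on the disc's axis at the height to grip, 178.5 mm above the bench: middle of an upright red grip bar on the disc, 14 mm thick, 60 mm long, 34 mm tall above the disc (top at 189.5 mm), with a white line along its top. The point's x axis points towards the disc's opening and runs across the 14 mm thickness; the bar's length runs along the point's y.
- balance: white bench balance, fixed to the bench: 235 x 160 mm, rear part 62 mm high. Origin: on the bench under the middle of the round steel pan (80 mm across, top at 80 mm). The front with display and tare key, 45 mm high, lies towards its own -x, from 75 to 160 mm before the pan's centre; its width is along its y.
- tare (a joint): travel of the orange tare key, m: 0 up, 0.005 fully down (about 4 N); springs back
- tare_top (a point): middle of the top of the orange tare key (22 mm across, 59 mm above the bench), pressed straight down
- tray: blue plastic tray, open on top, very light (50 g): 120 mm along its x, 280 mm along its y, 25 mm high, walls and floor 3 mm. Origin: centre of its underside. It lies loose on the balance pan, its underside 80 mm above the bench, and overhangs the pan on both sides: a single bottle more than about 50 mm from the middle tips it.
- bottle1: amber glass bottle with white clip-on cap and paper label, upright, full: body 40 mm across and 50 mm high, then a narrower shoulder and 27 mm wide cap up to 72 mm; about 140 g (110 to 170). Origin: centre of its underside, z along its axis. May be absent.
- bottle2: amber glass bottle with white clip-on cap and paper label, upright, full: body 40 mm across and 50 mm high, then a narrower shoulder and 27 mm wide cap up to 72 mm; about 140 g (110 to 170). Origin: centre of its underside, z along its axis. May be absent.
- bottle3: amber glass bottle with white clip-on cap and paper label, upright, full: body 40 mm across and 50 mm high, then a narrower shoulder and 27 mm wide cap up to 72 mm; about 140 g (110 to 170). Origin: centre of its underside, z along its axis. May be absent.
- bottle4: amber glass bottle with white clip-on cap and paper label, upright, full: body 40 mm across and 50 mm high, then a narrower shoulder and 27 mm wide cap up to 72 mm; about 140 g (110 to 170). Origin: centre of its underside, z along its axis. May be absent.
- bottle5: amber glass bottle with white clip-on cap and paper label, upright, full: body 40 mm across and 50 mm high, then a narrower shoulder and 27 mm wide cap up to 72 mm; about 140 g (110 to 170). Origin: centre of its underside, z along its axis. May be absent.
- vial1: used vial: small clear glass vial with a white label, a grey stopper and no cap, 22 mm across, 40 mm high, 15 g; it goes through the opening standing or lying. Origin: centre of its underside, z along its axis. May be absent.
- vial2: used vial: small clear glass vial with a white label, a grey stopper and no cap, 22 mm across, 40 mm high, 15 g; it goes through the opening standing or lying. Origin: centre of its underside, z along its axis. May be absent.
- vial3: used vial: small clear glass vial with a white label, a grey stopper and no cap, 22 mm across, 40 mm high, 15 g; it goes through the opening standing or lying. Origin: centre of its underside, z along its axis. May be absent.
- thermometer_case: bystander: blue plastic thermometer case lying on the bench, 130 mm long along its x, 16 mm thick
- pill_organizer: bystander: green pill organizer with seven hinged lids, 175 mm (its x) x 34 x 24 mm
- digital_thermometer: bystander: white digital thermometer lying on the bench, about 140 mm long along its x, 10 mm thick
- spoon: bystander: stainless steel spoon lying on the bench, about 160 mm long along its x
- swab_jar: bystander: glass swab jar with steel lid, 78 mm across, 99 mm high

How it is judged:
By the outcome, as a careful person would: the job done as asked, in the order asked, and still so for the second after the job is handed in, with the robot touching nothing.
Of bottle1, bottle2, bottle3, bottle4, bottle5 only 3 to 5 are there at a start; the rules pass over those that are not, and their reading is None.
Of vial1, vial2, vial3 only 2 to 3 are there at a start; the rules pass over those that are not, and their reading is None.
At some moment in a run one of vial1, vial2, vial3 may be knocked a few centimetres aside while the robot is not near it.
Once in a run the grip may slacken for a moment while it holds something.
It also fails if it takes over 210 s, if anything falls off the work surface, if the arm or the gripper's body presses on something with over 40 N, if the wrist force passes 120 N, or if a joint passes its speed limit or range.

## Robot

A 6-joint arm with a two-finger parallel gripper is mounted at the origin on the work surface. World frame = base frame: x ahead of the robot, y to its left, z up, the work surface at z = 0. Lengths are in m, angles in rad, forces in N, time in s.
With the tool pointing down it reaches from about 0.25 to 0.775 m from the base axis. Payload 8.9 kg.
Tool frame: the origin (TCP) lies at the very end of the fingers, on their centre line; the grasp point (between the pads) lies 19 mm behind it; z points along the fingers, y is the line along which they close (so a half turn about z gives the same grasp; the last joint's range is limited). The gripper opens to 85 mm and grips with 20 to 120 N. Pads are 22 mm wide; open, the fingers measure 114 mm over their backs; the gripper's body (76 mm by 85 mm) begins 54 mm behind the grasp point. The pads swing forward as they close: fully open they stand 13 mm farther back than shut.
Start: joints at [1.049, 0.291, -0.153, 1.127, 0, 1.431], TCP at [0.196, 0.487, 0.231] pointing down, gripper open.
Joint ranges: [-2.52, 2.52], [-0.91, 1.74], [-1.3, 1.37], [-1.96, 2.02], [-1.52, 1.47], [-3.14, 3.14]. Speed limits (rad/s): [2.22, 2.22, 2.79, 3.14, 3.14, 3.14].

## Interface

Orientations are given as a unit quaternion [w, x, y, z].
In Python, from workcell import move_to, servo_line, goto_joints, gripper_to, sleep, inverse_kinematics, camera, camera_info, PlanningError, job_done, current_clock, current_qpos, current_joint_vel, current_effort, current_tcp_pos, current_orientation, current_ft_force, current_ft_torque, current_width, current_finger_force gives the robot as it stands. The module is installed in compiled form; this text tells all that it offers. Calls block until the motion is done:
- move_to(position, orientation): joint-space move of the TCP to a pose.
- servo_line(position, rate=0.15, rotation=None): straight line of the TCP; rotation=None keeps the orientation; rate is the mean speed in m/s.
- goto_joints(angles): joint-space move.
- gripper_to(opening, grasp_force=None): finger opening in m; grasp_force is the grip in N (None keeps the last); returns when the fingers have stopped.
- sleep(seconds).
- inverse_kinematics(position, orientation): joint angles nearest the present ones, or None.
- camera(name): name is "side" or "top" or "wrist"; returns (picture, depth): 400x640x3 uint8, blue, green, red; 400x640 float32, m along the optical axis (not along the pixel's ray), 0 where there is no reading.
- camera_info(name): a dict with "fov_y" (degrees; the focal length in pixels is half the picture's height over the tangent of half this angle, whatever the lens; pixels are square), "cx", "cy" (the principal point, pixels), "eye" and "attitude" of the camera in the world. Camera axes: x right, y down, z forward; pixel columns grow to the right and rows downward; lengths in m; the calibration is good to about 2 mm. A picture is of the moment at which its call begins: read the wrist's pose just before it. camera_info takes no time and is no camera call; for the wrist camera it gives the pose at the moment of the call.
A pose or a line that the arm cannot do raises PlanningError and nothing moves.
- job_done(): hands the job in; it is judged then, once.
Readings, each from a call of its own:
- current_clock(): time.
- current_qpos(): joint angles.
- current_joint_vel(): joint speeds.
- current_effort(): joint torques, N m.
- current_tcp_pos(): TCP position.
- current_orientation(): TCP orientation.
- current_ft_force(): force on the tool from outside, world axes, zero at the start.
- current_ft_torque(): the same for the moment, N m.
- current_width(): finger opening in m.
- current_finger_force(): force on a finger pad.
Only numpy, scipy, OpenCV 4.12 (cv2) and the standard library are available. Lean on these libraries where they do the work, as an engineer would, in place of code of your own. Each camera call takes 0.05 s, during which the arm holds its last target. There are 200 camera calls.

## Working session

There is one attempt and no reset: what is moved stays moved. The work goes in short steps, each a Python script; the robot and the scene stay as the last script left them, time stands still between calls to the robot, and variables do not carry over. Pictures are saved under pics/ and viewed, at most 14 in all, crops included, and the job is handed in when it is done.

```bash
mkdir -p pics && cat > h.py <<'E'
import numpy as np, cv2
from workcell import *
def shot(n):
    i=camera_info(n); p,d=camera(n); return p,d,i
def att(i):
    a=np.array(i["attitude"],float)
    if a.shape==(3,3): return a
    from scipy.spatial.transform import Rotation as R
    return R.from_quat([a[1],a[2],a[3],a[0]]).as_matrix()
def pt(i,u,v,z=None,depth=None):
    f=200/np.tan(np.radians(i["fov_y"])/2)
    r=np.array([(u-i["cx"])/f,(v-i["cy"])/f,1.]); R=att(i); e=np.array(i["eye"])
    w=R@r
    if depth is not None: return e+w*depth
    return e+w*(z-e[2])/w[2]
def proj(i,P):
    f=200/np.tan(np.radians(i["fov_y"])/2)
    c=att(i).T@(np.asarray(P)-np.array(i["eye"])); return i["cx"]+f*c[0]/c[2], i["cy"]+f*c[1]/c[2]
E
python3 - <<'E'
from h import *
for n in("top","side"):
    p,d,i=shot(n); cv2.imwrite(f"pics/{n}0.png",cv2.resize(p,(800,500))); np.save(f"{n}_d.npy",d); cv2.imwrite(f"{n}_raw.png",p)
    print(n,i)
print(camera_info("wrist"),current_clock(),current_orientation())
E
```

```text
top {'fov_y': 47.37631439716221, 'cx': 326.25648171806597, 'cy': 201.57507668729124, 'eye': array([0.45615146, 0.01426205, 1.23591147]), 'attitude': array([ 0.02648744, -0.69943822,  0.7128143 , -0.04450126])}
side {'fov_y': 47.87682950569741, 'cx': 319.12612479278545, 'cy': 202.04526523174098, 'eye': array([-0.06029187, -0.59759689,  0.65394764]), 'attitude': array([-0.45224864,  0.8095676 , -0.32097566,  0.19247361])}
{'fov_y': 67.05502049069432, 'cx': 316.5860202669163, 'cy': 198.66716261334258, 'eye': array([0.12879787, 0.51359487, 0.37346241]), 'attitude': array([0.11914303, 0.81974862, 0.5544678 , 0.07989118])} 0.1 [-1.84065630e-04  1.90226807e-01  9.81739992e-01 -5.62936003e-04]
```

View pics/top0.png

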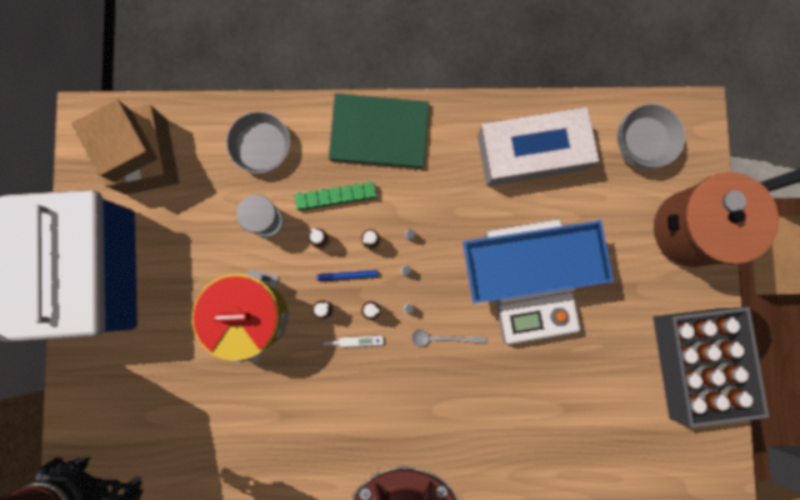

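View pics/side0.png

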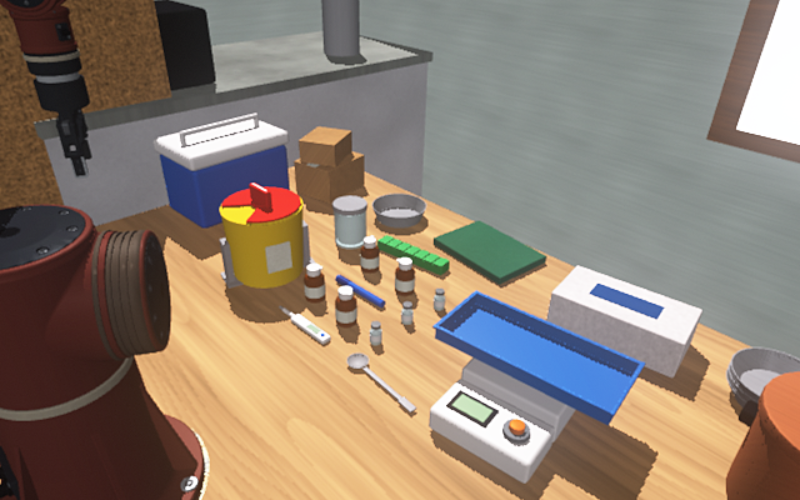

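The top view shows 4 bottles around (318,237), (370,238), (322,310) and (371,310), and 3 vials at (410,235), (406,271) and (409,309). The disc is at (236,316) with yellow showing at (236,345), and the tray is at (538,262). The tare key is at (560,316). Next I check calibration with cross-view points and depth.

```bash
python3 - <<'E'
from h import *
T=camera_info("top");S=camera_info("side");dt=np.load("top_d.npy");ds=np.load("side_d.npy")
print("tcp in top",np.array(proj(T,[.196,.487,.231]))*1.25,"side",np.array(proj(S,[.196,.487,.231]))*1.25)
print("base top",np.array(proj(T,[0,0,0]))*1.25)
top=dict(b1=(317,235,.072),b2=(370,237,.072),b3=(322,309,.072),b4=(371,309,.072),v1=(411,234,.04),v2=(406,270,.04),v3=(409,308,.04),disc=(236,317,.1555),tare=(560,316,.059),trayc=(538,262,.083),
 trA=(465,241,.105),trB=(606,222,.105),trC=(612,281,.105),trD=(473,302,.105))
side=dict(b1=(370,241,.072),b2=(405,263,.072),b3=(314,269,.072),b4=(346,292,.072),v1=(440,291,.04),v2=(408,306,.04),v3=(376,326,.04),disc=(262,200,.1555),tare=(517,427,.059),trA=(473,298,.105),trB=(640,363,.105),trC=(613,414,.105),trD=(436,328,.105))
for n,I,D,L in(("top",T,dt,top),("side",S,ds,side)):
    for k,(u,v,z) in L.items():
        u/=1.25;v/=1.25
        dd=D[int(v),int(u)]
        print(n,k,pt(I,u,v,z).round(3),pt(I,u,v,depth=dd).round(3))
E
python3 - <<'E'
import cv2
p=cv2.imread('top_raw.png')
c=p[150:310,140:500]; cv2.imwrite('pics/topc.png',cv2.resize(c,(800,356),interpolation=cv2.INTER_CUBIC))
E
```

```text
tcp in top [116.17269583 470.23652342] side [ 84.37129943 174.02400853]
base top [404.54171976 530.006645  ]
top b1 [0.611 0.169 0.072] [0.612 0.169 0.072]
top b2 [0.605 0.061 0.072] [0.605 0.06  0.074]
top b3 [0.46  0.16  0.072] [0.46  0.16  0.069]
top b4 [0.458 0.06  0.072] [0.458 0.06  0.075]
top v1 [ 0.615 -0.025  0.04 ] [ 0.615 -0.025  0.037]
top v2 [ 0.538 -0.013  0.04 ] [ 0.538 -0.013  0.041]
top v3 [ 0.459 -0.018  0.04 ] [ 0.459 -0.018  0.039]
top disc [0.448 0.31  0.155] [0.448 0.3   0.192]
top tare [ 0.436 -0.329  0.059] [ 0.436 -0.328  0.063]
top trayc [ 0.547 -0.282  0.083] [ 0.547 -0.282  0.081]
top trA [ 0.59  -0.131  0.105] [ 0.603 -0.145 -0.005]
top trB [ 0.624 -0.418  0.105] [ 0.64  -0.459 -0.002]
top trC [ 0.504 -0.424  0.105] [ 0.504 -0.423  0.105]
top trD [ 0.468 -0.143  0.105] [ 0.468 -0.143  0.104]
side b1 [0.605 0.161 0.072] [0.61  0.166 0.068]
side b2 [0.599 0.052 0.072] [0.603 0.056 0.068]
side b3 [0.456 0.152 0.072] [0.457 0.154 0.07 ]
side b4 [0.453 0.053 0.072] [0.455 0.056 0.069]
side v1 [ 0.615 -0.029  0.04 ] [ 0.619 -0.025  0.036]
side v2 [ 0.536 -0.021  0.04 ] [ 0.54  -0.017  0.036]
side v3 [ 0.454 -0.025  0.04 ] [ 0.457 -0.023  0.037]
side disc [0.457 0.319 0.155] [0.444 0.296 0.168]
side tare [ 0.434 -0.334  0.059] [ 0.433 -0.335  0.06 ]
side trA [ 0.569 -0.14   0.105] [ 0.574 -0.136  0.101]
side trB [ 0.624 -0.406  0.105] [ 0.625 -0.405  0.104]
side trC [ 0.505 -0.427  0.105] [ 0.506 -0.427  0.104]
side trD [ 0.465 -0.152  0.105] [ 0.469 -0.149  0.101]
```

View pics/topc.png

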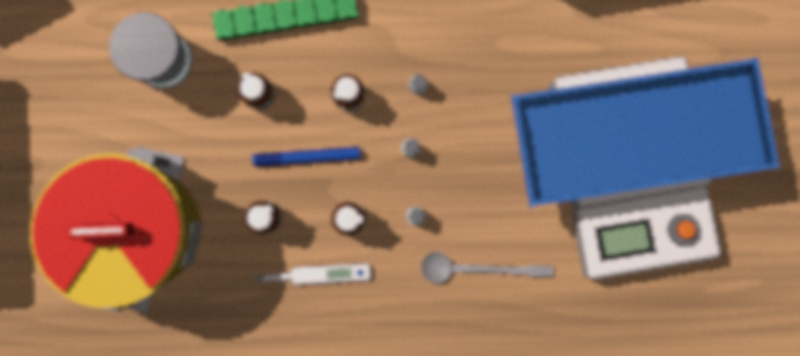

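Positions agree to within a few mm. Next I look from close by with the wrist camera over the tub.

```bash
cat >> h.py <<'E'
from scipy.spatial.transform import Rotation as Rot
def q(a):
    y=np.array([np.cos(a),np.sin(a),0]); z=np.array([0,0,-1.]); x=np.cross(y,z)
    s=Rot.from_matrix(np.c_[x,y,z]).as_quat(); return np.array([s[3],s[0],s[1],s[2]])
def cloud(n="wrist",save=None):
    p,d,i=shot(n)
    if save: cv2.imwrite(save,p)
    f=200/np.tan(np.radians(i["fov_y"])/2); v,u=np.mgrid[:400,:640]
    c=np.stack([(u-i["cx"])/f*d,(v-i["cy"])/f*d,d],-1)
    P=c@att(i).T+np.array(i["eye"]); P[d<=0]=np.nan
    return P,p,i
def top(P,xy,r,z0,z1):
    m=(np.hypot(P[...,0]-xy[0],P[...,1]-xy[1])<r)&(P[...,2]>z0)&(P[...,2]<z1)
    return P[m]
def mid(Q):
    h=cv2.minEnclosingCircle((Q[:,:2]*1000).astype(np.float32)); return np.array(h[0])/1000,h[1]/1000,Q[:,:2].mean(0),len(Q)
E
python3 - <<'E'
from h import *
move_to([0.43,0.22,0.36],q(0.0)); print(current_clock(),current_qpos())
P,p,i=cloud(save="pics/w1.png"); print(i)
Q=top(P,(.448,.305),.05,.180,.2); print("bar",mid(Q)); w,V=np.linalg.eigh(np.cov(Q[:,:2].T)); print(V[:,1],w**.5, Q[:,2].mean())
D=top(P,(.448,.305),.1,.148,.162); print("disc",mid(D),np.median(D[:,2]))
for k,xy in dict(b1=(.611,.167),b2=(.605,.06),b3=(.46,.16),b4=(.458,.06)).items():
    Q=top(P,xy,.03,.064,.08)
    if len(Q)>3: print(k,mid(Q),Q[:,2].mean())
for k,xy in dict(v1=(.615,-.025),v2=(.538,-.014),v3=(.459,-.019)).items():
    Q=top(P,xy,.025,.03,.05)
    if len(Q)>3: print(k,mid(Q),Q[:,2].mean())
E
```

```text
1.5083 [3.22774491e-01 1.72701651e-01 2.61547562e-02 1.42492585e+00
 3.25456992e-04 1.89178844e+00]
{'fov_y': 67.05502049069432, 'cx': 316.5860202669163, 'cy': 198.66716261334258, 'eye': array([0.42941686, 0.2927216 , 0.5022593 ]), 'attitude': array([ 1.43558323e-01,  9.89640616e-01,  1.54850333e-03, -2.45691101e-04])}
bar (array([0.44804233, 0.31187527]), 0.02990336608886719, array([0.44774726, 0.31276082]), 920)
[-0.01012972  0.99994869] [0.00402951 0.01701598] 0.1891654456746335
disc (array([0.44824774, 0.31186356]), 0.08112796020507812, array([0.44788623, 0.31676569]), 16786) 0.1552057424923281
b1 (array([0.61005695, 0.17203723]), 0.015211670875549317, array([0.60834872, 0.17192545]), 293) 0.0712537488132089
b2 (array([0.61191052, 0.07029764]), 0.006149050235748291, array([0.61144107, 0.0708032 ]), 23) 0.07051004329989287
b3 (array([0.45965729, 0.16038823]), 0.015318609237670899, array([0.4591447 , 0.16265254]), 271) 0.07141160022617332
b4 (array([0.45531769, 0.06082046]), 0.015058157920837402, array([0.4555308 , 0.06325305]), 237) 0.07123214464742604
v2 (array([ 0.53963739, -0.01292848]), 0.00903215217590332, array([ 0.53890454, -0.01165198]), 92) 0.038734842333660285
v3 (array([ 0.45793784, -0.01747489]), 0.00918556785583496, array([ 0.45754629, -0.01602227]), 89) 0.03898104399426873
```

View pics/w1.png

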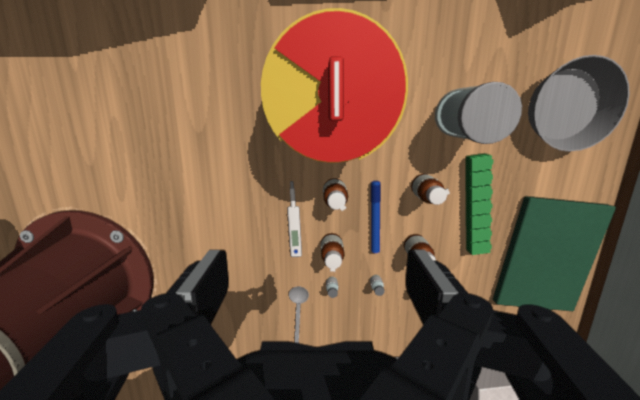

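Red disc at (336,87) with its bar vertical in the picture, and the yellow wedge to the left, towards the robot. The disc axis is at (0.448, 0.312). I turn it 1.4 rad.

```bash
python3 - <<'E'
from h import *
c=[.448,.312]
gripper_to(.05,30)
move_to([*c,.23],q(.01)); servo_line([*c,.163],.1)
gripper_to(0,30); print("w",current_width(),current_finger_force(),current_ft_force())
move_to([*c,.163],q(1.41)); print(current_ft_torque(),current_ft_force(),current_qpos())
gripper_to(.05); servo_line([*c,.24],.2)
move_to([.448,.25,.33],q(0.01)); print(current_clock())
P,p,i=cloud(save="pics/w2.png")
Q=top(P,c,.05,.180,.2); w,V=np.linalg.eigh(np.cov(Q[:,:2].T)); print(mid(Q),V[:,1],np.arctan2(V[1,1],V[0,1]))
# mouth edge
x,y=map(int,proj(i,[*c,.155]));k=p[max(0,y-130):y+130,max(0,x-130):x+130]; cv2.imwrite("pics/w2c.png",cv2.resize(k,None,fx=2.2,fy=2.2,interpolation=cv2.INTER_CUBIC))
E
```

```text
w 0.01362568187889582 32.398152351379395 [-0.17282975 -0.62929422  5.38653667]
[-0.34595945  0.32107294  0.03305768] [-1.79298698 -2.59942282  6.83456265] [ 4.74422950e-01  3.76434530e-01 -2.14414144e-01  9.79570587e-01
 -2.47599677e-04  6.35024967e-01]
7.325
(array([0.44814447, 0.31239572]), 0.03001572036743164, array([0.44797395, 0.31198848]), 1022) [-0.98792837  0.15491136] 2.9860549215620864
```

View pics/w2c.png

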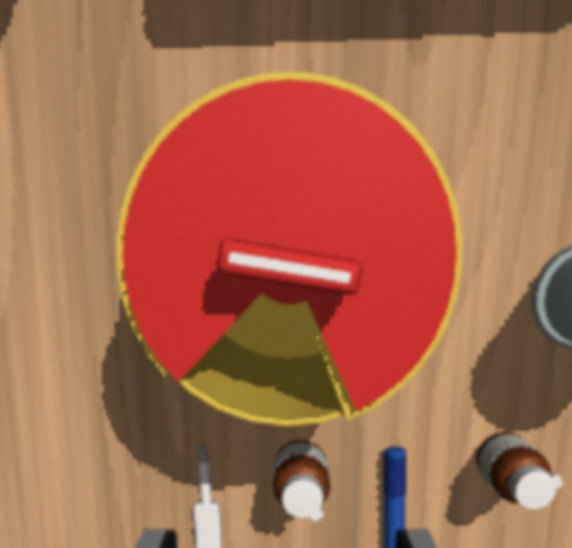

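The opening is now over the mouth. A thin yellow sliver on the right edge (345,400) hints at a small overshoot, so I measure it along an arc.

```bash
python3 - <<'E'
from h import *
i=camera_info("wrist"); p=cv2.imread("pics/w2.png"); c=np.array([.448,.312])
for r in(.05,.06,.068):
  for z in (.1555,.15):
    s=''
    for t in range(215,312):
        th=np.radians(t); u,v=proj(i,[*(c+r*np.array([np.cos(th),np.sin(th)])),z])
        b,g,rr=map(int,p[int(round(v)),int(round(u))])
        s+='R' if rr>2.2*g else ('Y' if rr>150 else ('y' if rr>90 else '.'))
    print(r,z,s)
E
python3 - <<'E'
import cv2
p=cv2.imread('pics/w2c.png')[270:430,150:390];cv2.imwrite('pics/w2d.png',cv2.resize(p,None,fx=3,fy=3))
E
```

```text
0.05 0.1555 RRRRRRRRRRRRR................................................................yyyyyRRRRRRRRRRRRRRR
0.05 0.15 RRRRRRRRRRRRRy..............................................................yyyyyYYRRRRRRRRRRRRRR
0.06 0.1555 RRRRRRRRRRRRy........yyyyyyyyyyyyyYyyYyyyyyyyyYYYyyyy.......................yyyyyRRRRRRRRRRRRRRRR
0.06 0.15 RRRRRRRRRRRRR...................yyyyyyyy.yyyyyyyyyy.........................yyyyyRRRRRRRRRRRRRRRR
0.068 0.1555 RRRRRRRRRRRRy..yyYYYYYYYYYYYYYYYYYYYYYYYYYYYYYYYYYYYYyyyyyyyyyyyyyyy........yYYyyyRRRRRRRRRRRRRRR
0.068 0.15 RRRRRRRRRRRRR..yyYYYYYYYYYYYYYYYYYYYYYYYYYYYYYYYYYYYYyYyyyyyyyyyyy...........yYyyyRRRRRRRRRRRRRRR
```

View pics/w2d.png

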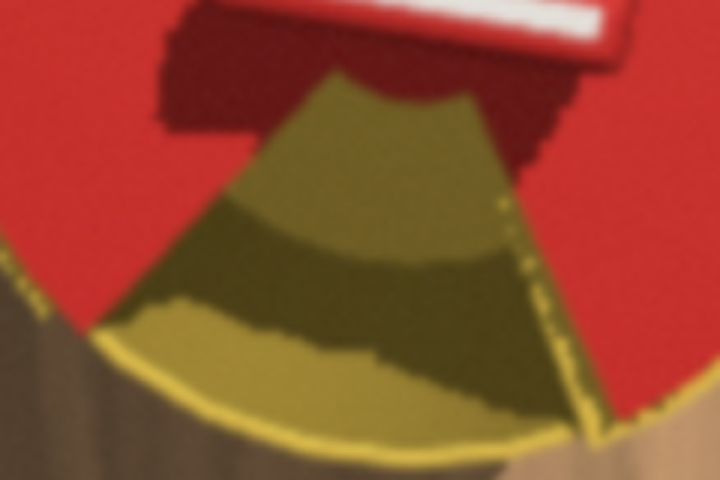

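The sliver is real: about 4.5° (0.075 rad) overshoot, so the disc wasn't quite at its stop to begin with. I turn it back by that much and check, from a camera centred over the mouth.

```bash
python3 - <<'E'
from h import *
c=[.448,.312]
move_to([*c,.24],q(1.415)); servo_line([*c,.163],.15)
gripper_to(0,30); move_to([*c,.163],q(1.34))
gripper_to(.05); servo_line([*c,.24],.2)
move_to([.44,.19,.33],q(0.01)); print(current_clock())
P,p,i=cloud(save="pics/w3.png"); print(i["eye"])
Q=top(P,c,.05,.180,.2); w,V=np.linalg.eigh(np.cov(Q[:,:2].T)); print(np.arctan2(V[1,1],V[0,1])-np.pi/2)
for r in(.05,.06,.068):
    s=''
    for t in range(215,312):
        th=np.radians(t); u,v=proj(i,[c[0]+r*np.cos(th),c[1]+r*np.sin(th),.1555])
        b,g,rr=map(int,p[int(round(v)),int(round(u))])
        s+='R' if rr>2.2*g else ('Y' if rr>150 else ('y' if rr>90 else '.'))
    print(s)
u,v=map(int,proj(i,[.44,.25,.155])); cv2.imwrite("pics/w3c.png",cv2.resize(p[v-60:v+60,u-80:u+80],None,fx=4,fy=4,interpolation=cv2.INTER_CUBIC))
E
```

```text
11.8917
[0.43897754 0.26223546 0.47173965]
1.3408448982381063
RRRRRRRRRyyyyyyyyyyyyyyyyyyyyyyyyyyyyyyyyyyyyyyyyyyyyyyyyyyyyyyyyyyyyyyyyyyyyRRRRRRRRRRRRRRRRRRRR
RRRRRRRRy....yyyyyyyyyyyyyyyyyyyyyyyyyyyyyyyyyyyyyyyyyyyyyyyyyyyyyyyyyyyyyyyyRRRRRRRRRRRRRRRRRRRR
RRRRRRRRy...................................................................yRRRRRRRRRRRRRRRRRRRR
```

View pics/w3c.png

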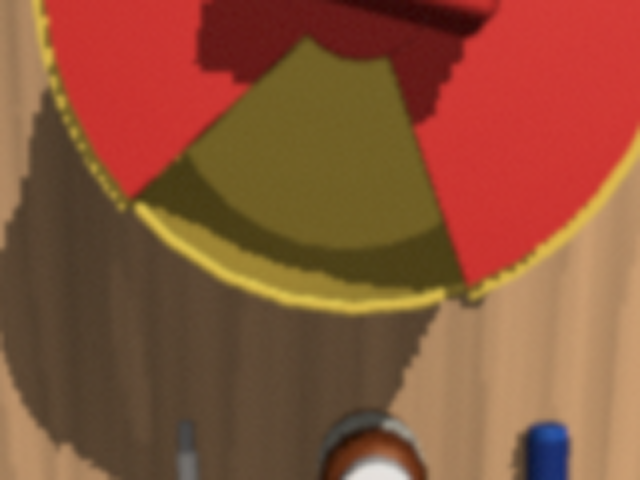

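The opening now sits squarely: no sliver on either edge and the tub's floor is visible. Next the vials, starting with one.

```bash
cat >> h.py <<'E'
AP=1.341-np.pi/2; M=np.array([.448,.312])-.048*np.array([np.cos(1.341),np.sin(1.341)])
def find(xy,z0,z1,r=.025,a=AP):
    P,p,i=cloud(); Q=top(P,xy,r,z0,z1)
    if len(Q)<20: return None
    return mid(Q)
def vial(xy,a=AP):
    gripper_to(.05,40); move_to([*xy,.18],q(a))
    f=find(xy,.03,.048); print("seen",f)
    if f is None or not .007<f[1]<.014: print("LOST"); return False
    x=f[0]; servo_line([*x,.18],.2) if np.hypot(*(x-xy))>.001 else None
    servo_line([*x,.006],.2); gripper_to(0,40); w=current_width(); print("w",w,current_ft_force())
    servo_line([*x,.24],.25)
    if current_width()<.018: print("DROPPED",current_width()); return False
    move_to([*M,.24],q(AP)); 
    if current_width()<.018: print("DROPPED2",current_width()); return False
    servo_line([*M,.163],.2); print("w rel",current_width()); gripper_to(.042); servo_line([*M,.25],.25)
    print("t",current_clock()); return True
E
python3 - <<'E'
from h import *
print(M); vial((.458,-.0175))
cv2.imwrite("pics/a.png",camera("side")[0])
E
```

```text
[0.4370666  0.26526179]
seen (array([ 0.4573378 , -0.01772934]), 0.00888121509552002, array([ 0.45761468, -0.01722216]), 266)
w 0.02111686511830889 [-1.36865312  0.61665196  6.66955027]
w rel 0.021092199096238246
t 18.1417
```

View pics/a.png

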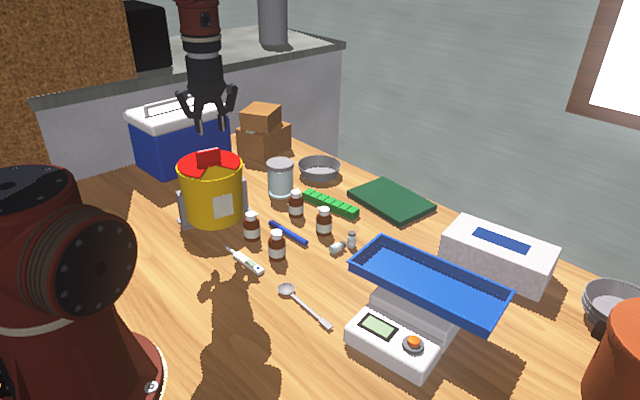

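The first vial is in. The middle vial has been knocked over and lies at about (337,248), next to the standing one at (351,238). I do the standing one first, after a close look.

```bash
python3 - <<'E'
from h import *
print(pt(camera_info("side"),337,248,.011),pt(camera_info("side"),351,238,.02))
move_to([.585,-.02,.24],q(AP))
P,p,i=cloud(save="pics/w4.png"); np.save("P4.npy",P); print(current_clock())
cv2.imwrite("pics/w4c.png",cv2.resize(p[80:320,180:460],None,fx=2.4,fy=2.4,interpolation=cv2.INTER_CUBIC))
print(mid(top(P,(.615,-.025),.02,.03,.05)))
Q=top(P,(.58,-.02),.06,.012,.026);print(mid(Q))
E
```

```text
[ 0.57409383 -0.02008041  0.011     ] [ 0.6189138  -0.02312294  0.02      ]
19.4667
(array([ 0.61604816, -0.02409224]), 0.008780377388000488, array([ 0.61602151, -0.02360966]), 185)
(array([ 0.59212982, -0.0175936 ]), 0.035533309936523434, array([ 0.58066274, -0.01519139]), 579)
```

View pics/w4c.png

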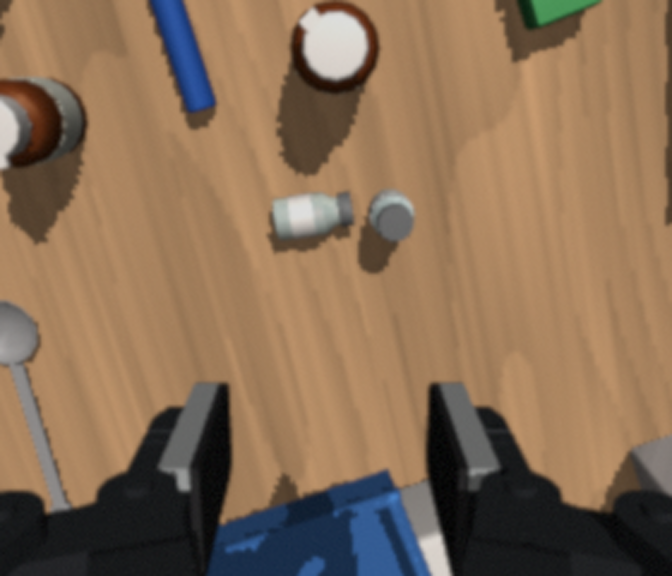

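The lying vial is at (310,215) with its axis nearly along x; the upright one is at (392,215). I pick the lying one across its axis, then the upright one closing along the same direction.

```bash
python3 - <<'E'
from h import *
P=np.load("P4.npy"); Q=top(P,(.575,-.015),.04,.008,.03); Q=Q[Q[:,0]<.602]
(cx,cy),(w,h),an=cv2.minAreaRect((Q[:,:2]*1000).astype(np.float32)); ev,V=np.linalg.eigh(np.cov(Q[:,:2].T)); d=V[:,1]
ax=np.arctan2(d[1],d[0])%np.pi; ax-=np.pi*(ax>np.pi/2); c=np.array([cx,cy])/1000; print(c,w,h,an,np.degrees(ax),len(Q))
a=ax+np.pi/2; 
if w*h<500 or abs(ax)>.6: raise SystemExit("check")
gripper_to(.05,40); move_to([*c,.18],q(a)); 
P,p,i=cloud(); Q=top(P,c,.04,.008,.03); Q=Q[Q[:,0]<.602]; r=cv2.minAreaRect((Q[:,:2]*1000).astype(np.float32)); print(r)
servo_line([*c,.004],.15); print(current_ft_force()); gripper_to(0,40); print("w",current_width()); servo_line([*c,.24],.25); print(current_width(),current_clock(),current_qpos())
if current_width()>.015:
    move_to([*M,.24],q(AP+np.pi)); servo_line([*M,.163],.2); print(current_width()); gripper_to(.042); servo_line([*M,.25],.25)
    print(current_clock(),vial((.616,-.024),a))
cv2.imwrite("pics/b.png",camera("side")[0])
move_to([.44,.19,.33],q(0.01)); P,p,i=cloud(save="pics/w5.png"); print(current_clock())
E
```

```text
[ 0.57724695 -0.0159434 ] 22.0718936920166 39.99062728881836 85.16776275634766 -5.1738960808242505 533
((576.7444458007812, -16.630748748779297), (20.997312545776367, 40.18627166748047), 85.21378326416016)
[ 1.06962108  0.54242293 -0.35661334]
w 0.02039239631999495
0.020146143815792817 24.0583 [-1.54211063e-01  3.88049615e-01  7.42132037e-03  1.19210550e+00
  1.26588101e-05 -6.38929611e-02]
0.02066627213192253
seen (array([ 0.61576111, -0.02437194]), 0.0089129056930542, array([ 0.61520863, -0.02432004]), 271)
w 0.020737436761443566 [-0.98029239 -0.05712619  5.31169359]
w rel 0.020805989644543815
t 34.0333
26.6333 True
34.65
```

View pics/w5.png

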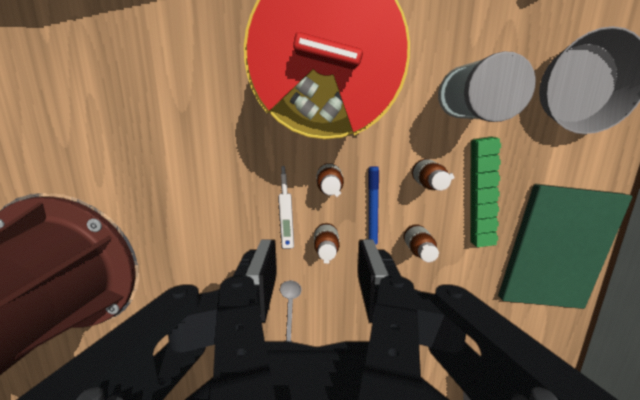

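All three vials lie inside the tub, at about (315,98). I turn the disc shut until it meets the stop.

```bash
python3 - <<'E'
from h import *
c=[.448,.312]
move_to([*c,.24],q(1.341)); servo_line([*c,.163],.15)
gripper_to(0,30); move_to([*c,.163],q(.0)); t0=current_ft_torque()[2]; print(t0)
for a in np.arange(-.01,-.13,-.015):
    move_to([*c,.163],q(a)); t=current_ft_torque(); print(round(a,3),t.round(3))
    if abs(t[2]-t0)>.35: break
gripper_to(.05); servo_line([*c,.24],.2)
move_to([.44,.19,.33],q(0.01)); P,p,i=cloud(save="pics/w6.png")
Q=top(P,c,.05,.180,.2); w,V=np.linalg.eigh(np.cov(Q[:,:2].T)); print("bar",(np.arctan2(V[1,1],V[0,1])-np.pi/2+1.5)%np.pi-1.5,current_clock())
# tray view
move_to([.50,-.36,.33],q(0.1)); P,p,i=cloud(save="pics/w7.png"); np.save("P7.npy",P); print(current_clock())
t=top(P,(.435,-.331),.03,.052,.063); print("tare",mid(t) if len(t)>5 else None)
print("tare top",mid(top(P,(.435,-.331),.02,.0565,.063)))
Q=top(P,(.546,-.28),.17,.1015,.109); print(cv2.minAreaRect((Q[:,:2]*1000).astype(np.float32)),len(Q))
E
```

```text
-0.10346657525341575
-0.01 [-0.823  0.304 -0.052]
-0.025 [-0.735  0.31  -0.081]
-0.04 [-0.756  0.335 -0.039]
-0.055 [-0.756  0.311 -0.002]
-0.07 [-0.805  0.256  0.514]
bar -0.058844956391394865 40.8583
42.9
tare (array([ 0.43553036, -0.33169   ]), 0.018681577682495117, array([ 0.43580719, -0.33094477]), 516)
tare top (array([ 0.43529495, -0.33157916]), 0.01084317398071289, array([ 0.43559682, -0.33115544]), 188)
((549.5100708007812, -293.61749267578125), (126.65479278564453, 251.98277282714844), 7.914675712585449) 2914
```

View pics/w7.png

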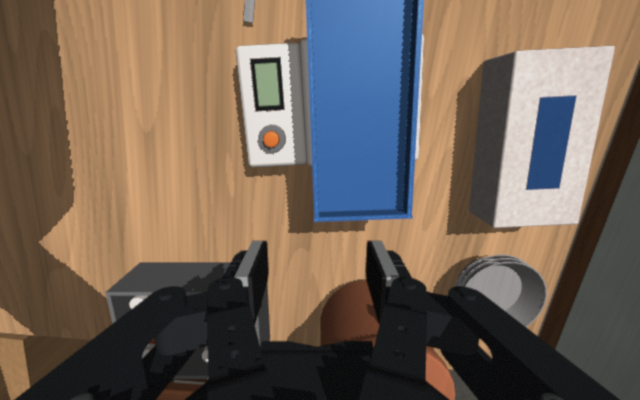

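The disc is fully shut: the stop was felt and the bar is 1.40 rad from the aligned position. In the picture the tare key is at (271,139) and the tray is empty. I press tare, then measure the tray.

```bash
python3 - <<'E'
from h import *
k=[.4355,-.3315]
gripper_to(0,20); move_to([*k,.10],q(.1)); f0=current_ft_force()[2]; servo_line([*k,.063],.1)
for z in np.arange(.060,.0505,-.001):
    servo_line([*k,z],.03); f=current_ft_force()[2]-f0; print(round(z,4),current_tcp_pos()[2].round(4),round(f,2))
    if f>9: break
sleep(.3); servo_line([*k,.12],.15); gripper_to(.06,40)
move_to([.53,-.34,.36],q(0.1)); P,p,i=cloud(save="pics/w8.png"); np.save("P8.npy",P); print(current_clock())
Q=top(P,(.546,-.28),.17,.1015,.109); print(cv2.minAreaRect((Q[:,:2]*1000).astype(np.float32)),len(Q))
F=top(P,(.546,-.28),.10,.078,.09); A=np.c_[F[:,:2],np.ones(len(F))]; print(np.linalg.lstsq(A,F[:,2],rcond=None)[0],F[:,2].mean())
b=top(P,(.546,-.28),.2,.035,.07); print("balance rect",cv2.minAreaRect((b[:,:2]*1000).astype(np.float32)))
E
```

```text
0.06 0.0606 0.57
0.059 0.0593 2.6
0.058 0.0581 3.19
0.057 0.0571 3.55
0.056 0.0569 13.61
48.6833
((547.9778442382812, -281.152587890625), (127.89871978759766, 276.4699401855469), 7.756675720214844) 2683
[0.00114945 0.00045077 0.0825273 ] 0.08303237965445767
balance rect ((562.0554809570312, -272.0226135253906), (347.4083557128906, 160.25364685058594), 8.646191596984863)
```

```bash
python3 - <<'E'
from h import *
for n in("P7.npy","P8.npy"):
    P=np.load(n); k=np.array([.4355,-.3315]); r=np.hypot(P[...,0]-k[0],P[...,1]-k[1])
    print(n,[(round(a*1000),np.nanmedian(P[...,2][(r>=a)&(r<a+.002)]).round(4)) for a in np.arange(0,.034,.002)])
E
```

```text
P7.npy [(0, np.float64(0.0622)), (2, np.float64(0.0619)), (4, np.float64(0.0622)), (6, np.float64(0.0619)), (8, np.float64(0.0614)), (10, np.float64(0.0544)), (12, np.float64(0.053)), (14, np.float64(0.0528)), (16, np.float64(0.0528)), (18, np.float64(0.0462)), (20, np.float64(0.4143)), (22, np.float64(0.4106)), (24, np.float64(0.4028)), (26, np.float64(0.3986)), (28, np.float64(0.4008)), (30, np.float64(0.3905)), (32, np.float64(0.3848))]
P8.npy [(0, np.float64(0.0625)), (2, np.float64(0.0623)), (4, np.float64(0.0618)), (6, np.float64(0.0619)), (8, np.float64(0.0614)), (10, np.float64(0.0552)), (12, np.float64(0.0531)), (14, np.float64(0.053)), (16, np.float64(0.0529)), (18, np.float64(0.0468)), (20, np.float64(0.0449)), (22, np.float64(0.0449)), (24, np.float64(0.0451)), (26, np.float64(0.0457)), (28, np.float64(0.441)), (30, np.float64(0.4366)), (32, np.float64(0.4335))]
```

The press was full: key top measured at 62 mm and the stop reached at 57 mm, clear of the 53 mm ring. Now I fix the tray frame by colour and place the first bottle.

```bash
cat >> h.py <<'E'
def trayfit(P,p):
    h=cv2.cvtColor(p,cv2.COLOR_BGR2HSV); m=(h[...,0]>98)&(h[...,0]<125)&(h[...,1]>130)
    m=cv2.erode(m.astype(np.uint8),np.ones((3,3)))>0
    out=[]
    for z0,z1 in((.101,.109),(.0805,.087)):
        k=m&(P[...,2]>z0)&(P[...,2]<z1)&(np.hypot(P[...,0]-.547,P[...,1]+.28)<.18)
        out.append(cv2.minAreaRect((P[k][:,:2]*1000).astype(np.float32)))
    F=P[k]; A=np.c_[F[:,:2],np.ones(len(F))]; return out,np.linalg.lstsq(A,F[:,2],rcond=None)[0][:2].round(4)
E
python3 - <<'E'
from h import *
print(trayfit(np.load("P8.npy"),cv2.imread("pics/w8.png")))
P,p,i=cloud("top"); print(trayfit(P,p))
E
```

```text
([((547.0421142578125, -280.05853271484375), (121.5622787475586, 274.2776184082031), 7.919562339782715), ((546.9056396484375, -276.18255615234375), (114.58187103271484, 275.55474853515625), 7.936466217041016)], array([-0.0001,  0.0002]))
([((545.710205078125, -276.0689697265625), (116.49935913085938, 275.8839416503906), 7.334385395050049), ((548.1893920898438, -277.6642761230469), (114.43276977539062, 272.0451354980469), 7.787906169891357)], array([0.001 , 0.0006]))
```

```bash
cat >> h.py <<'E'
TC=np.array([.547,-.2775]); TT=np.radians(7.8); TX=np.array([np.cos(TT),np.sin(TT)]); TY=np.array([-TX[1],TX[0]]); AB=TT+np.pi/2
def bottle(xy,s,zp=.015):
    gripper_to(.065,60); move_to([*xy,.2],q(AB))
    P,p,i=cloud(); Q=top(P,xy,.035,.064,.08); f=mid(Q) if len(Q)>20 else None; print("seen",f)
    if f is None or not .011<f[1]<.018: print("LOST"); return False
    x=(f[0]+f[2])/2; servo_line([*x,.2],.2); servo_line([*x,zp],.2); gripper_to(0,60); print("w",current_width())
    servo_line([*x,.21],.25)
    if current_width()<.034: print("DROPPED"); return False
    g=TC+s[0]*TX+s[1]*TY; move_to([*g,.21],q(AB)); print("w at tray",current_width())
    if current_width()<.034: print("DROPPED2"); return False
    servo_line([*g,zp+.083+.022],.2); f0=current_ft_force()[2]; z=zp+.083+.012
    while z>zp+.083-.003:
        servo_line([*g,z],.04); 
        if current_ft_force()[2]-f0>1.2: break
        z-=.002
    print("placed z-nominal",z-zp-.083,current_ft_force()[2]-f0); gripper_to(.05); servo_line([*g,.22],.2)
    print("t",current_clock()); return True
E
python3 - <<'E'
from h import *
bottle((.4575,.061),(.025,.035))
move_to([.53,-.34,.36],q(0.1)); P,p,i=cloud(save="pics/w9.png"); print(trayfit(P,p), mid(top(P,TC,.1,.145,.165)),TC+.025*TX+.035*TY)
E
```

```text
seen (array([0.45569064, 0.05949238]), 0.015222782135009766, array([0.45439198, 0.06049991]), 686)
w 0.03864859455419424
w at tray 0.038631528556846415
placed z-nominal -1.3877787807814457e-17 10.499209735305566
t 57.975
([((546.9798583984375, -280.0505065917969), (121.61368560791016, 275.040283203125), 7.907919406890869), ((546.8668823242188, -276.15924072265625), (114.54711151123047, 275.6551513671875), 7.897924423217773)], array([-0.0002,  0.    ])) (array([ 0.5666037 , -0.24151172]), 0.01512374496459961, array([ 0.5665588 , -0.24049854]), 544) [ 0.56701865 -0.23943094]
```

View pics/w9.png

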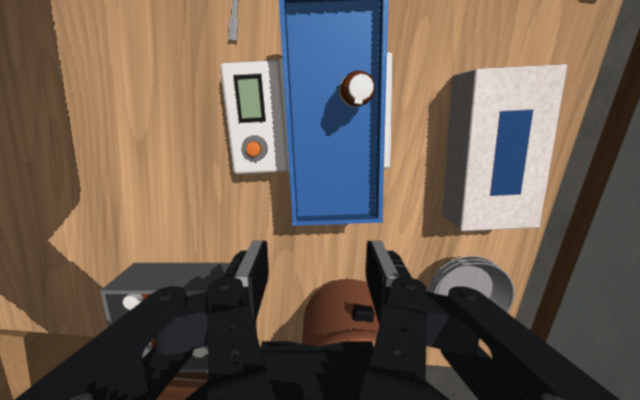

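The first bottle stands in the tray at (358,88). The tray is level and has not moved. Now the other three, diagonal first.

```bash
python3 - <<'E'
from h import *
for xy,s in (((.459,.161),(-.025,-.035)),((.607,.065),(-.025,.035)),((.609,.172),(.025,-.035))):
    if not bottle(xy,s): break
cv2.imwrite("pics/c.png",camera("side")[0])
move_to([.53,-.34,.36],q(0.1)); P,p,i=cloud(save="pics/w10.png"); print(trayfit(P,p))
for s in((.025,.035),(-.025,-.035),(-.025,.035),(.025,-.035)):
    g=TC+s[0]*TX+s[1]*TY; Q=top(P,g,.024,.145,.165); print(g,mid(Q) if len(Q)>10 else None,Q[:,2].mean() if len(Q) else 0)
print(current_clock())
E
```

```text
seen (array([0.45943494, 0.15990114]), 0.015324329376220703, array([0.45810754, 0.16098664]), 688)
w 0.0388335752012733
w at tray 0.03850336465411421
placed z-nominal -1.3877787807814457e-17 11.531452315014125
t 69.475
seen (array([0.60403259, 0.06177614]), 0.015266341209411621, array([0.60389957, 0.06091442]), 686)
w 0.03912808904583467
w at tray 0.03845510600819811
placed z-nominal -1.3877787807814457e-17 13.683131980304488
t 78.6333
seen (array([0.61016309, 0.17084253]), 0.01525640869140625, array([0.60835997, 0.16996931]), 682)
w 0.038525234142906824
w at tray 0.03838976349828971
placed z-nominal -1.3877787807814457e-17 11.972746634377105
t 88.45
([((547.0670776367188, -280.2147216796875), (121.2917709350586, 274.3630676269531), 7.871729373931885), ((546.908935546875, -276.16619873046875), (114.54297637939453, 275.2265319824219), 7.94151496887207)], array([-0.0003, -0.0001]))
[ 0.56701865 -0.23943094] (array([ 0.56659387, -0.24161308]), 0.015273871421813965, array([ 0.56660405, -0.24054131]), 543) 0.15463567645734255
[ 0.52698135 -0.31556906] (array([ 0.52801025, -0.31707861]), 0.01530079174041748, array([ 0.5270395 , -0.31574104]), 456) 0.15459460296580907
[ 0.51748126 -0.24621671] (array([ 0.51660553, -0.24509483]), 0.01502036476135254, array([ 0.51764527, -0.24563696]), 526) 0.15484807755015353
[ 0.57651874 -0.30878329] (array([ 0.57668182, -0.30732513]), 0.015187368392944336, array([ 0.57545668, -0.3079395 ]), 466) 0.1545718567802011
89.9167
```

View pics/c.png

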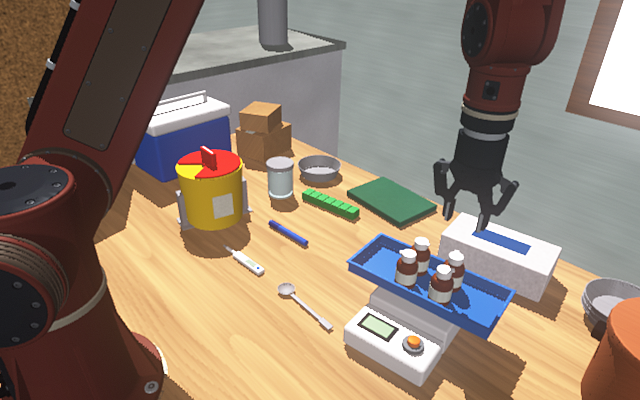

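All four bottles stand upright around (430,275) in a level tray. The disc is shut, the bench is otherwise undisturbed, and the arm is clear.

```bash
python3 -c "
from workcell import *
print(job_done())"
```

```text
the job is handed in; nothing more can be done
None
```

I dropped all three vials in the tub and turned the disc back to its stop, pressed tare on the empty tray, then stood all four bottles in the still level, centred tray; the job is handed in, and the last robot-clock reading was about 90 s of the 210 s.

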